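# Shut the test chamber and set the metering valve

### The job

Get the leak-test rig ready: press the chamber's hinged lid down until its catch holds it shut by itself, then turn the valve's red handwheel clockwise by its black handle until it reaches its stop. From the stop, back the wheel off exactly two full turns and finish still holding the handle in the gripper, keeping the wheel at that setting. Leave the other things on the bench where they are.

Things in the scene. Friction and masses are not known exactly. Their poses are not given: they have to be found in the camera images.
- chamber: grey open-topped metal test chamber fixed to the bench, 150 x 150 mm, 70 mm high. Origin: centre of its underside; z up, -x is its front side (with the catch), +x the side of the lid's hinge. It stands turned up to 0.35 rad either way, left or right on the bench with the valve on the other side.
- lid_hinge (a point): point in the middle of the lid's hinge line, 79 mm from the chamber's centre towards its +x, 73 mm above the bench. The hinge line runs along the chamber's y.
- lid_press (a point): middle of the yellow pad on top of the white lid near its free edge, 122 mm from the hinge line, on the lid's upper face (8 mm above the hinge line when shut; 81 mm above the bench then). The lid is 150 mm wide and 156 mm deep, 8 mm thick, with a small yellow tongue 15 mm further out that carries the striker of the catch.
- lid (a joint): lid angle, rad: 0 shut, 0.55 to 0.85 at the start, limit 1.2. The hinge is sprung upward: let go short of the catch, the lid rises again to about 0.5 rad or more. Between 0.07 and 0.04 rad a spring roller catch must be overcome (about 5 to 12 N pressing down at the pad in all); past it the lid stays shut at under 0.02 rad with nothing touching it.
- wheel_center (a point): top of the red handwheel's hub, on its vertical axis, 85 mm above the bench. The wheel's rim has a centre-line radius of 50 mm, is 12 mm thick and its top lies 83 mm above the bench. The wheel stands on a fixed brass valve body.
- handle_grip (a point): point on the axis of the handle, at the height to grip it (114 mm above the bench). The handle is a black upright cylinder, 21 mm in diameter, from 86 to 136 mm above the bench, 50 mm from the wheel's axis; it is rigid, may be gripped firmly, and revolves freely on its own pin, so it can be cranked round without turning the gripper.
- wheel (a joint): wheel angle, rad, counted over several turns: 0 at the closed stop (hard stop), grows counter-clockwise seen from above (opening); one turn is 6.283, two turns 12.566, the open limit is 18.85. 1.2 to 3.8 at the start. Friction needs about 2.5 N at the handle; the wheel stays where it is left.
- screwdriver: bystander: loose screwdriver lying beyond the rig; origin at the middle of its underside
- union: bystander: loose brass pipe fitting, 32 mm wide, 30 mm high, standing between chamber and valve; origin at the centre of its underside
- tape_roll: bystander: loose black roll of tape, 90 mm across, 22 mm high, lying far left; origin at the centre of its underside
- parts_tray: bystander: loose grey two-compartment parts tray, 110 x 80 x 30 mm, far right; origin at the centre of its underside
There are look-alikes about, which are no part of the job. There is more than one size of the chamber; the job needs the middle-sized. Of the things like the part that bears wheel_center, leave any that is turquoise; of the rest the smaller one is meant.

How it is judged:
By the outcome, as a careful person would: the job done as asked, in the order asked, and still so for the second after the job is handed in, while the arm keeps its last pose, push and grip.
It also fails if it takes over 72 s, if anything falls off the work surface, if the arm or the gripper's body presses on something with over 40 N, if the wrist force passes 120 N, or if a joint passes its speed limit or range.

### The arm

A 6-joint arm with a two-finger parallel gripper is mounted at the origin on the work surface. World frame = base frame: x ahead of the robot, y to its left, z up, the work surface at z = 0. Lengths are in m, angles in rad, forces in N, time in s.
With the tool pointing down it reaches from about 0.425 to 1.125 m from the base axis. Payload 14.9 kg.
Tool frame: the origin (TCP) lies midway between the tips of the shut fingers; the grasp point (between the pads) lies 19 mm behind it; z points along the fingers, y is the direction in which the jaws open and shut (so a half turn about z gives the same grasp; the last joint's range is limited). The gripper opens to 91 mm and grips with 3 to 60 N. Pads are 32 mm wide; open, the fingers measure 118 mm over their backs; the gripper's body (76 mm by 178 mm) begins 60 mm behind the grasp point.
Start: joints at [-1.233, 0.379, 1.734, -0, 1.028, -0.033], TCP at [0.254, -0.652, 0.214] pointing down, gripper open.
Joint ranges: [-2.77, 2.77], [-0.74, 2.19], [0, 2.66], [-1.06, 4.2], [0.31, 2.87], [-3.08, 3.08]. Speed limits (rad/s): [1.89, 1.89, 2.39, 3.14, 3.14, 3.14].

### API

Orientations are given as a rotation vector (axis times angle).
In Python, from rig import robot gives the robot as it stands.
- The arm moves only by the shell command python3 -m crank 'ROWS' [OPENING]. ROWS is JSON, a list of rows, each a list of 4 numbers: the shift along the tool's x, y, z in m, then the turn about the tool's z in degrees. In form: [[x, y, z, twist], ...]. A call has 1 to 8 rows; each row is the pose to reach, as a shift and turn from the pose measured when the call began, along the tool's axes at that moment; what a row does not reach only later rows make up. A row lasts 1/12 s, in which the tool goes at most 41.7 mm and 7.16 degrees, less where a joint would pass 70% of its speed; a pose out of reach is approached as far as the arm can. A call with a gripper value outside its range is refused whole. OPENING is the opening, from 0 (shut) to 1 (fully open), set as the call begins (- or left out, the last holds). The fingers move at their own pace and stop on an object; the grip force is fixed at half the most. Time passes only in rows, so rows that repeat a pose let the fingers close. It gives the time, the measured TCP pose, the force and the opening at its end, in the units of the state.
- robot.observe(): the state, without advancing time (a new reading comes with each control period).
- robot.grab_frame(name): name is "side" or "top" or "wrist"; returns a dict with "img" (384x512x3 uint8, red, green, blue), "range_z" (384x512 float32, m along the optical axis (not along the pixel's ray), 0 where there is no reading), "camera_matrix" (3x3 intrinsics, pixels), "camera_from_world" (4x4, takes a point from world to camera coordinates). Camera axes: x right, y down, z forward; pixel columns grow to the right and rows downward; lengths in m; the calibration is good to about 2 mm. A picture is of the moment at which its call begins.
- robot.finish_job(): hands the job in, once; it reports no verdict.
Trained networks look in the newest picture that a camera, given by its name, has taken for a name from the list of things; names that differ only in an ending like _2 or _b are one class to them, and where a whole thing is asked for, a point or a joint stands for the part that bears it (a point fixed in the world has none). Each returns a list of dicts, best first, with "confidence" (0 to 1); they miss things now and then, are a little off and sometimes report something else, mostly with a low value. They report only what shows in the picture. A call takes as long as a camera call. They do not tell look-alikes from the thing itself.
- robot.outline_of(camera, thing): "region" (384x512 bool, what is visible of it) and "box" ([left, top, right, bottom] in pixels, round what is visible of it).
The state is a dict: "clock": time; "joint_positions": joint angles; "joint_vel": joint speeds; "joint_torque": joint torques, N m; "position": TCP position; "tcp_rot": TCP orientation; "ft_force": force on the tool from outside, world axes, zero at the start; "wrist_torque": the same for the moment, N m; "finger_gap": opening from 0.0 (shut) to 1.0 (fully open).
Only numpy, scipy, OpenCV 4.12 (cv2) and the standard library are available. Lean on these libraries where they do the work, as an engineer would, in place of code of your own. Each camera call takes 0.05 s, during which the arm holds its last target.

## Working session

There is one attempt and no reset: what is moved stays moved. The work goes in short steps, Python scripts to look and compute and a shell command to move; the robot and the scene stay as the last step left them, time stands still between calls to the robot, and variables do not carry over. Pictures are saved under pics/ and viewed, and the job is handed in when it is done.

```bash
ls; mkdir -p pics; cat > h.py <<'E'
import numpy as np, cv2
from rig import robot
def snap(cam,name):
    f=robot.grab_frame(cam); cv2.imwrite(f'pics/{name}.png',cv2.cvtColor(f['img'],cv2.COLOR_RGB2BGR)); return f
def pts(f,mask):
    z=f['range_z']; v,u=np.nonzero(mask&(z>0)); z=z[v,u]; K=f['camera_matrix']
    pc=np.stack([(u-K[0,2])/K[0,0]*z,(v-K[1,2])/K[1,1]*z,z,np.ones_like(z)])
    return (np.linalg.inv(f['camera_from_world'])@pc)[:3].T
E
python3 - <<'E'
from h import *
np.set_printoptions(precision=3,suppress=True)
print(robot.observe())
for c in ('top','side'):
    f=snap(c,c+'0')
    for t in ('chamber','lid','wheel','handle_grip','union'):
        for d in robot.outline_of(c,t):
            p=pts(f,d['region'])
            print(c,t,round(d['confidence'],2),d['box'],np.median(p,0),p.min(0),p.max(0))
E
```

```text
pics
{'clock': 0.0, 'joint_positions': array([-1.233,  0.379,  1.735, -0.   ,  1.028, -0.033]), 'joint_vel': array([ 0.   , -0.   , -0.001, -0.001,  0.001,  0.   ]), 'joint_torque': array([ -0.001, -76.371, -43.437,   0.065,   0.042,  -0.   ]), 'position': array([ 0.254, -0.652,  0.213]), 'tcp_rot': array([-3.087, -0.579,  0.   ]), 'ft_force': array([-0.384, -0.001, -0.562]), 'wrist_torque': array([-0.017, -0.035,  0.022]), 'finger_gap': 0.9994669567104183}
top chamber 0.74 [108.4, 237.7, 200.5, 329.9] [0.266 0.297 0.104] [ 0.112  0.177 -0.007] [0.397 0.46  0.114]
top chamber 0.73 [212.1, 230.7, 251.9, 281.0] [0.344 0.062 0.053] [ 0.27   0.001 -0.005] [0.407 0.122 0.061]
top chamber 0.66 [155.5, 157.9, 226.7, 223.5] [0.543 0.186 0.112] [ 0.443  0.103 -0.007] [0.65  0.308 0.179]
top lid 0.73 [158.9, 158.9, 218.4, 210.9] [0.557 0.187 0.13 ] [ 0.48   0.106 -0.007] [0.641 0.307 0.179]
top lid 0.67 [216.0, 237.6, 253.1, 276.6] [0.341 0.061 0.053] [ 0.281  0.001 -0.003] [0.401 0.116 0.061]
top lid 0.58 [106.3, 240.4, 195.2, 331.2] [0.262 0.3   0.105] [ 0.115  0.177 -0.006] [0.389 0.446 0.1
[... 1213 characters left out ...]
.421 0.113]
side wheel 0.84 [211.0, 121.3, 240.7, 148.1] [ 0.761 -0.242  0.08 ] [ 0.707 -0.369 -0.007] [ 0.876 -0.175  0.138]
side wheel 0.76 [250.4, 138.5, 282.1, 173.0] [ 0.573 -0.196  0.082] [ 0.511 -0.327 -0.007] [ 0.647 -0.134  0.141]
side wheel 0.66 [309.1, 165.9, 343.3, 197.9] [ 0.342 -0.187  0.112] [ 0.287 -0.376 -0.007] [ 0.409 -0.117  0.129]
side handle_grip 0.46 [234.2, 123.9, 240.8, 132.5] [ 0.714 -0.247  0.12 ] [ 0.707 -0.261  0.08 ] [ 0.728 -0.24   0.138]
side handle_grip 0.41 [263.8, 139.5, 270.2, 150.3] [ 0.589 -0.226  0.12 ] [ 0.58  -0.24   0.092] [ 0.599 -0.221  0.141]
side union 0.6 [236.6, 206.4, 243.2, 215.9] [0.558 0.011 0.019] [ 0.548 -0.007 -0.   ] [0.577 0.02  0.034]
```

```bash
python3 - <<'E'
import cv2
for c in ('top','side'):
    i=cv2.imread(f'pics/{c}0.png'); i=i[90:340,90:390] if c=='top' else i[100:384,120:400]
    cv2.imwrite(f'pics/{c}0c.png',cv2.resize(i,(i.shape[1]*2,i.shape[0]*2),interpolation=2))
E
```

```text
(no output)
```

View pics/top0c.png

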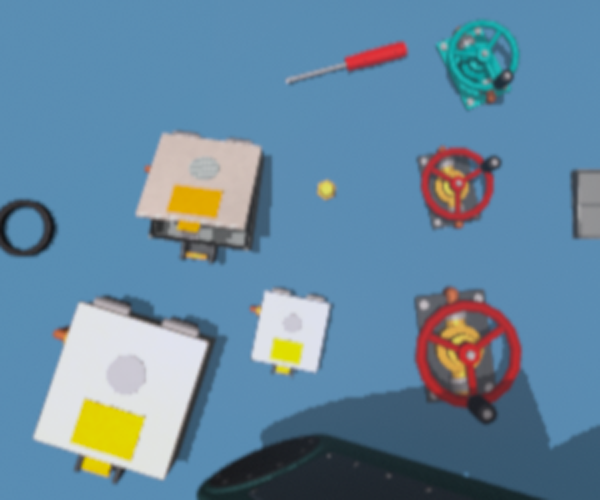

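View pics/side0c.png

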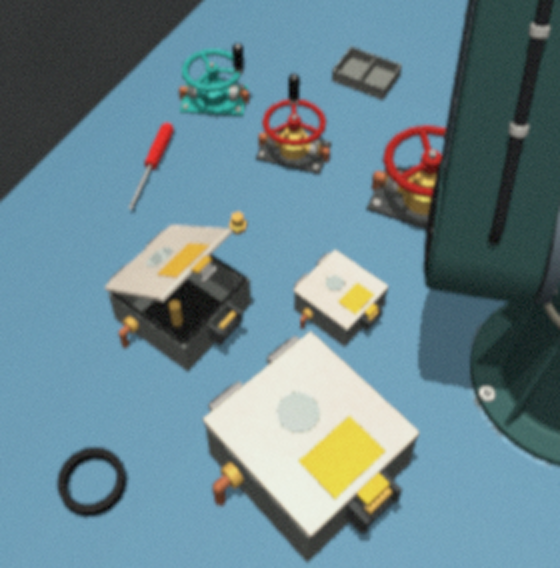

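The top view shows the open, middle-sized chamber at about px (190,190). The smaller red wheel is at (319,182), with its handle at (334,171). Now I'll measure both more precisely.

```bash
cat > m.py <<'E'
from h import *
np.set_printoptions(precision=4,suppress=True)
from scipy.optimize import least_squares
def wheel(cam,f):
    W=pts(f,np.ones((384,512),bool)); z=f['range_z']; ok=(z>0)
    c=f['img'].reshape(-1,3)[ok.ravel()].astype(int)
    near=(np.hypot(W[:,0]-.57,W[:,1]+.195)<.085)
    red=near&(c[:,0]>90)&(c[:,1]<70)&(c[:,2]<70)&(W[:,2]>.07)&(W[:,2]<.09)
    P=W[red]
    r=lambda q:np.hypot(P[:,0]-q[0],P[:,1]-q[1])-.05
    q=least_squares(r,[.57,-.195],loss='soft_l1',f_scale=.003).x
    blk=near&(W[:,2]>.1)&(c.max(1)<90)
    H=W[blk]; top=H[H[:,2]>.130]
    print(cam,'wheel',q,red.sum(),'z',np.percentile(P[:,2],90),'handle',np.median(H,0),H.min(0),H.max(0),'top',top.mean(0),len(top),'r',np.hypot(*(top.mean(0)[:2]-q)),'ang',np.arctan2(*(top.mean(0)[:2]-q)[::-1]))
def lid(cam,f):
    W=pts(f,np.ones((384,512),bool)); z=f['range_z']; ok=(z>0)
    c=f['img'].reshape(-1,3)[ok.ravel()].astype(int)
    near=(np.hypot(W[:,0]-.55,W[:,1]-.19)<.14)
    pad=near&(c[:,0]>150)&(c[:,2]<90)&(c[:,0]-c[:,2]>80)&(W[:,2]>.07)
    print(cam,'pad',pad.sum(),W[pad].mean(0),W[pad].min(0),W[pad].max(0))
    L=W[near&(c.min(1)>130)&(W[:,2]>.07)]
    m=np.median(L,0); 
    n=np.linalg.svd(L-L.mean(0),full_matrices=False)[2][2]; n*=np.sign(n[2])
    d=(L-L.mean(0))@n; L=L[abs(d)<.004]; n=np.linalg.svd(L-L.mean(0),full_matrices=False)[2][2]; n*=np.sign(n[2])
    print(cam,'lid n',n,'angle',np.arccos(n[2]),'heading(+x of chamber)',np.arctan2(n[1],n[0]),'ctr',L.mean(0),len(L))
if __name__=='__main__':
  for c in('top','side'):
    f=robot.grab_frame(c); wheel(c,f); lid(c,f)
E
python3 m.py
```

```text
top wheel [ 0.5639 -0.1912] 338 z 0.0837323316434804 handle [ 0.5868 -0.2263  0.1279] [ 0.5794 -0.2317  0.1014] [ 0.597  -0.2242  0.1366] top [ 0.5859 -0.2274  0.1335] 13 r 0.042358892965217554 ang -1.0249915084444738
top pad 375 [0.5274 0.1905 0.1525] [0.4553 0.1551 0.0712] [0.5543 0.2245 0.1793]
top lid n [ 0.5734 -0.0771  0.8157] angle 0.6169105062861526 heading(+x of chamber) -0.13359697194760092 ctr [0.5705 0.1851 0.121 ] 1860
side wheel [ 0.567  -0.1891] 193 z 0.0843635988511005 handle [ 0.5887 -0.2258  0.1256] [ 0.5815 -0.2406  0.1018] [ 0.5998 -0.2197  0.1414] top [ 0.5895 -0.2294  0.1348] 15 r 0.04615350214465983 ang -1.0627096727732896
side pad 168 [0.5281 0.1908 0.1531] [0.4531 0.1584 0.074 ] [0.5548 0.222  0.1788]
side lid n [ 0.5712 -0.0746  0.8174] angle 0.6138649246829252 heading(+x of chamber) -0.12981161637057814 ctr [0.5699 0.1902 0.1244] 970
```

```bash
cat > t.py <<'E'
import sys,json
from h import *
from scipy.spatial.transform import Rotation as R
np.set_printoptions(precision=4,suppress=True)
s=robot.observe(); M=R.from_rotvec(s['tcp_rot']).as_matrix()
print('t',s['clock'],'pos',s['position'],'F',s['ft_force'],'gap',s['finger_gap'],'q',s['joint_positions'])
print(M)
for a in sys.argv[1:]:
    print(a,'->',M.T@(np.array(json.loads(a))-s['position']))
E
python3 t.py '[0.46,-0.40,0.25]' '[0.57,-0.10,0.25]' '[0.53,0.19,0.22]'
```

```text
t 0.7 pos [ 0.2536 -0.6524  0.2139] F [ 0.0627 -0.7682  0.7608] gap 1.001352623696832 q [-1.2333  0.3789  1.7343  0.      1.0285 -0.0333]
[[ 0.932   0.3623 -0.    ]
 [ 0.3623 -0.932   0.0001]
 [ 0.     -0.0001 -1.    ]]
[0.46,-0.40,0.25] -> [ 0.2838 -0.1605 -0.0361]
[0.57,-0.10,0.25] -> [ 0.495  -0.4002 -0.0361]
[0.53,0.19,0.22] -> [ 0.5628 -0.685  -0.006 ]
```

```bash
python3 -m crank '[[0.035,-0.02,-0.03,0],[0.07,-0.04,-0.036,0],[0.106,-0.06,-0.036,0],[0.142,-0.08,-0.036,0],[0.177,-0.1,-0.036,0],[0.213,-0.12,-0.036,0],[0.248,-0.14,-0.036,0],[0.284,-0.16,-0.036,0]]' 0
python3 t.py '[0.57,-0.10,0.25]' '[0.53,0.19,0.22]'
```

```text
clock: 1.37
position: [0.46, -0.4002, 0.2502]
tcp_rot: [3.087, 0.579, 0.0]
ft_force: [1.5, -1.0, -0.8]
finger_gap: 0.448
t 1.3667 pos [ 0.46   -0.4002  0.2502] F [ 1.4681 -1.0213 -0.7558] gap 0.44829242575990597 q [-0.7542  0.1971  1.9002 -0.0001  1.0439  0.4459]
[[ 0.9321  0.3623  0.0003]
 [ 0.3623 -0.9321 -0.0003]
 [ 0.0001  0.0004 -1.    ]]
[0.57,-0.10,0.25] -> [ 0.2113 -0.24    0.0001]
[0.53,0.19,0.22] -> [ 0.279  -0.5248  0.03  ]
```

```bash
python3 -m crank '[[0.026,-0.03,0,0],[0.052,-0.06,0,0],[0.078,-0.09,0,0],[0.104,-0.12,0,0],[0.13,-0.15,0,0],[0.157,-0.18,0,0],[0.184,-0.21,0,0],[0.211,-0.24,0,0]]' 0
python3 t.py '[0.53,0.19,0.22]'; python3 - <<'E'
from m import *
for c in('top','side'):
    f=snap(c,c+'1'); lid(c,f)
E
```

```text
clock: 2.03
position: [0.5701, -0.0981, 0.2504]
tcp_rot: [3.087, 0.579, 0.001]
ft_force: [1.3, -1.2, 1.3]
finger_gap: 0.003
t 2.0333 pos [ 0.5701 -0.0981  0.2504] F [ 1.2933 -1.2102  1.2838] gap 0.003196560415726698 q [-0.2106  0.1451  1.9615 -0.0003  1.0341  0.9897]
[[ 0.9321  0.3622  0.0008]
 [ 0.3622 -0.9321 -0.0004]
 [ 0.0006  0.0007 -1.    ]]
[0.53,0.19,0.22] -> [ 0.0669 -0.2831  0.0303]
top pad 371 [0.5274 0.1904 0.1523] [0.4553 0.1548 0.0702] [0.5544 0.2245 0.1785]
top lid n [ 0.5735 -0.0745  0.8158] angle 0.6167149920934514 heading(+x of chamber) -0.12908550673494798 ctr [0.5701 0.1848 0.1214] 1878
side pad 164 [0.5283 0.1911 0.1537] [0.4544 0.1595 0.0718] [0.5559 0.2226 0.1785]
side lid n [ 0.5709 -0.0746  0.8176] angle 0.61348087881869 heading(+x of chamber) -0.1298925562221666 ctr [0.57   0.1902 0.1243] 977
```

```bash
python3 -m crank '[[0.009,-0.035,0,0],[0.018,-0.07,0,0],[0.027,-0.106,0,0],[0.036,-0.142,0,0],[0.045,-0.177,0,0],[0.054,-0.213,0,0],[0.063,-0.249,0.01,0],[0.07,-0.281,0.025,0]]' 0
python3 t.py '[0.532,0.19,0.16]' '[0.525,0.191,0.13]' '[0.513,0.193,0.095]' '[0.510,0.193,0.081]' ; python3 - <<'E'
from m import *
f=snap('side','side2'); i=cv2.imread('pics/side2.png')[140:330,130:330]; cv2.imwrite('pics/side2c.png',cv2.resize(i,(600,570)))
E
```

```text
clock: 2.8
position: [0.534, 0.193, 0.2266]
tcp_rot: [-3.086, -0.585, -0.006]
ft_force: [0.8, -0.0, -0.3]
finger_gap: 0.004
t 2.8 pos [0.534  0.193  0.2266] F [ 0.8144 -0.0433 -0.3466] gap 0.004272021682041342 q [ 0.3059  0.1545  1.9991 -0.0002  0.9838  1.5022]
[[ 0.9306  0.3659  0.004 ]
 [ 0.3659 -0.9306  0.0011]
 [ 0.0041  0.0004 -1.    ]]
[0.532,0.19,0.16] -> [-0.0032  0.0021  0.0666]
[0.525,0.191,0.13] -> [-0.0095 -0.0014  0.0966]
[0.513,0.193,0.095] -> [-0.0201 -0.0077  0.1315]
[0.510,0.193,0.081] -> [-0.0229 -0.0088  0.1455]
```

View pics/side2c.png

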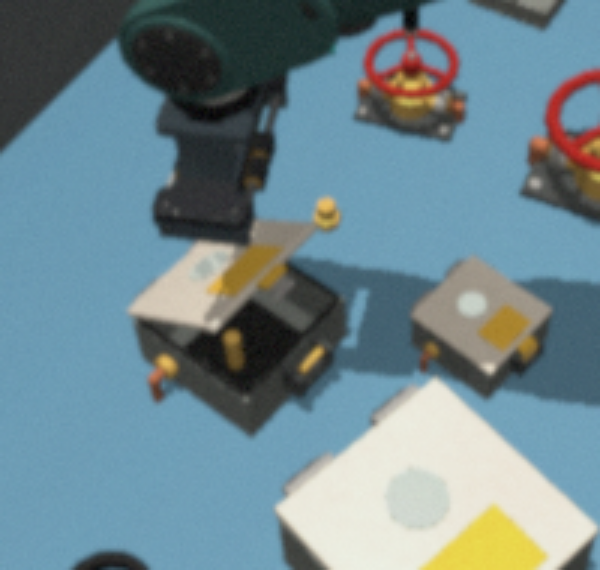

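The side view shows the gripper over the lid's pad, with the lid still up and the rest of the bench undisturbed. Next I'll press down.

```bash
python3 -m crank '[[0,0,0.03,0],[-0.003,0.001,0.06,0],[-0.004,0.001,0.07,0],[-0.006,0,0.08,0],[-0.008,0,0.09,0],[-0.01,-0.001,0.098,0],[-0.012,-0.002,0.106,0],[-0.015,-0.004,0.115,0]]' 0
python3 t.py '[0.512,0.193,0.095]' '[0.510,0.193,0.078]'
```

```text
clock: 3.52
position: [0.5168, 0.1944, 0.1082]
tcp_rot: [-3.085, -0.586, -0.002]
ft_force: [2.3, -0.6, 1.3]
finger_gap: 0.004
t 3.5167 pos [0.5168 0.1944 0.1082] F [ 2.3033 -0.6025  1.3004] gap 0.004350911324461191 q [0.3173 0.3052 2.0771 0.0011 0.7576 1.5117]
[[ 0.9303  0.3668  0.0014]
 [ 0.3668 -0.9303  0.0013]
 [ 0.0017 -0.0007 -1.    ]]
[0.512,0.193,0.095] -> [-0.005  -0.0004  0.0132]
[0.510,0.193,0.078] -> [-0.0069 -0.0011  0.0301]
```

```bash
python3 -m crank '[[-0.003,0,0.008,0],[-0.005,0,0.014,0],[-0.007,-0.001,0.019,0],[-0.007,-0.001,0.023,0],[-0.007,-0.001,0.026,0],[-0.007,-0.001,0.028,0],[-0.007,-0.001,0.029,0]]' 0
python3 t.py
```

```text
clock: 4.1
position: [0.5098, 0.1929, 0.079]
tcp_rot: [-3.085, -0.586, -0.002]
ft_force: [-4.0, 0.1, 9.0]
finger_gap: 0.005
t 4.1 pos [0.5098 0.1929 0.079 ] F [-4.0022  0.1369  9.0006] gap 0.004573834686811842 q [0.3185 0.3459 2.0955 0.0014 0.699  1.5127]
[[ 0.9303  0.3667  0.0009]
 [ 0.3667 -0.9303  0.0012]
 [ 0.0013 -0.0008 -1.    ]]
```

```bash
python3 -m crank '[[0,0,0.0015,0],[0,0,0.003,0],[0,0,0.003,0]]' 0
python3 t.py
```

```text
clock: 4.35
position: [0.5098, 0.1929, 0.0764]
tcp_rot: [-3.085, -0.586, -0.001]
ft_force: [-6.4, -1.4, 15.8]
finger_gap: 0.004
t 4.35 pos [0.5098 0.1929 0.0764] F [-6.4043 -1.385  15.7987] gap 0.004319950168560934 q [0.3186 0.3506 2.0956 0.0015 0.6945 1.5127]
[[ 0.9303  0.3668  0.0006]
 [ 0.3668 -0.9303  0.0012]
 [ 0.001  -0.0009 -1.    ]]
```

```bash
python3 -m crank '[[0,0,-0.01,0],[0,0,-0.03,0],[0,0,-0.07,0],[0,0,-0.11,0],[0.01,0.04,-0.13,0],[0.02,0.08,-0.14,0],[0.02,0.12,-0.14,0],[0.02,0.16,-0.14,0]]' 0
python3 - <<'E'
from m import *
for c in('top','side'):
    f=snap(c,c+'3'); lid(c,f)
i=cv2.imread('pics/side3.png')[190:330,150:330]; cv2.imwrite('pics/side3c.png',cv2.resize(i,(720,560)))
E
python3 t.py
```

```text
clock: 5.02
position: [0.5877, 0.051, 0.2178]
tcp_rot: [-3.085, -0.588, -0.005]
ft_force: [-0.1, 0.3, 0.4]
finger_gap: 0.004
top pad 333 [0.4988 0.1967 0.0889] [0.4553 0.1045 0.074 ] [0.5297 0.2275 0.5728]
top lid n [0.1439 0.9477 0.285 ] angle 1.2817996346567355 heading(+x of chamber) 1.4201061429918198 ctr [0.559  0.2214 0.0863] 162
side pad 316 [0.5009 0.1945 0.0824] [0.4543 0.1364 0.0701] [0.5948 0.2265 0.3   ]
side lid n [ 0.0066 -0.0026  1.    ] angle 0.007075582847854019 heading(+x of chamber) -0.38355368657026645 ctr [0.5573 0.1919 0.0809] 1761
t 5.1167 pos [0.5881 0.0482 0.2167] F [-0.469   0.2863  0.084 ] gap 0.0031203648878583186 q [0.042  0.2041 1.96   0.0007 0.9759 1.2406]
[[ 0.9317  0.3633  0.0016]
 [ 0.3633 -0.9317  0.0006]
 [ 0.0018 -0.     -1.    ]]
```

View pics/side3c.png

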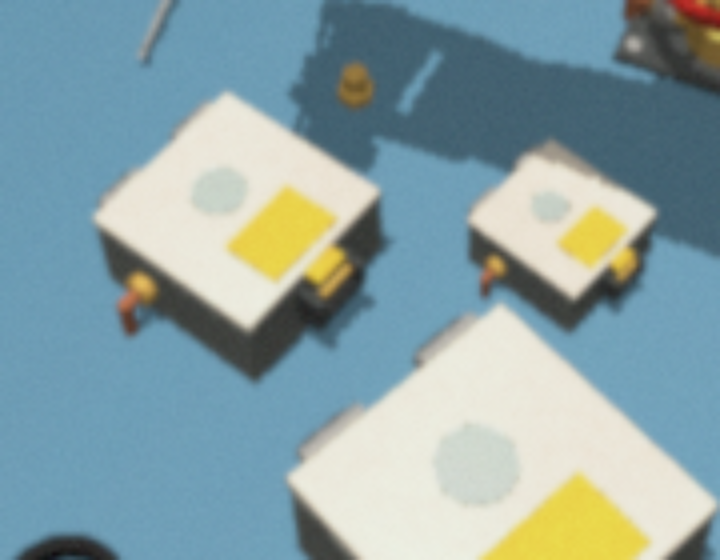

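The side view shows the lid flat and latched with nothing touching it (depth-fit angle 0.007 rad). On to the handle.

```bash
python3 t.py '[0.589,-0.231,0.20]'
```

```text
t 5.1167 pos [0.5881 0.0482 0.2167] F [-0.469   0.2863  0.084 ] gap 0.0031203648878583186 q [0.042  0.2041 1.96   0.0007 0.9759 1.2406]
[[ 0.9317  0.3633  0.0016]
 [ 0.3633 -0.9317  0.0006]
 [ 0.0018 -0.     -1.    ]]
[0.589,-0.231,0.20] -> [-0.1007  0.2604  0.0166]
```

```bash
python3 -m crank '[[-0.013,0.034,0,0],[-0.026,0.067,0,0],[-0.039,0.1,0,0],[-0.052,0.133,0,0],[-0.065,0.167,0,0],[-0.078,0.2,0,0],[-0.09,0.233,0,0],[-0.1,0.26,0.005,0]]' 0.7
python3 - <<'E'
from m import *
for c in('top','side','wrist'):
    f=snap(c,c+'4')
    try: wheel(c,f)
    except Exception as e: print(c,e)
E
python3 t.py '[0.589,-0.231,0.1]'
```

```text
clock: 5.78
position: [0.5895, -0.2324, 0.2123]
tcp_rot: [3.087, 0.58, 0.004]
ft_force: [0.3, -0.0, 0.3]
finger_gap: 0.561
top wheel [ 0.5658 -0.1944] 253 z 0.08415697557941218 handle [ 0.5389 -0.1698  0.5426] [ 0.4867 -0.2783  0.3045] [ 0.646  -0.1338  0.6221] top [ 0.5464 -0.1822  0.5143] 2357 r 0.022897079374703158 ang 2.58015069322234
side wheel [ 0.5667 -0.1885] 236 z 0.0854578794879759 handle [ 0.5678 -0.173   0.4395] [ 0.49   -0.2798  0.1004] [ 0.6548 -0.1338  0.6263] top [ 0.5679 -0.1763  0.4355] 2420 r 0.012228904197178706 ang 1.4788429739381175
wrist wheel [ 0.5667 -0.1929] 2878 z 0.08405584557552256 handle [ 0.6061 -0.2036  0.324 ] [ 0.561  -0.2754  0.1   ] [ 0.634  -0.1447  0.3419] top [ 0.6053 -0.2073  0.3147] 51217 r 0.04128041124761579 ang -0.3574259215570891
t 5.9333 pos [ 0.5889 -0.2315  0.211 ] F [0.0402 0.6801 0.2895] gap 0.6850155466687489 q [-0.412   0.2788  1.8768  0.0015  0.9858  0.7886]
[[ 0.9325  0.3611  0.0007]
 [ 0.3611 -0.9325  0.001 ]
 [ 0.001  -0.0007 -1.    ]]
[0.589,-0.231,0.1] -> [ 0.0002 -0.0004  0.111 ]
```

View pics/wrist4.png

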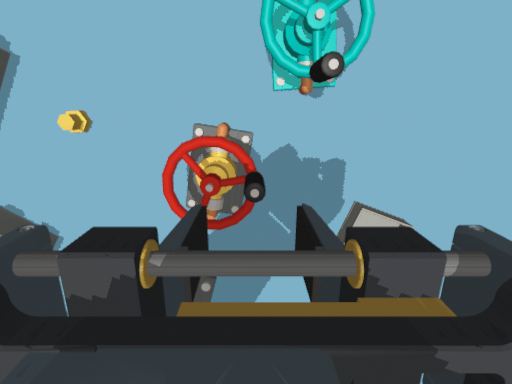

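The wrist view shows the small red wheel's handle at px (254,187), between the open fingers.

```bash
python3 - <<'E'
from h import *
f=robot.grab_frame('wrist'); m=np.zeros((384,512),bool); m[165:205,240:270]=1
P=pts(f,m); T=P[(P[:,2]>.13)&(P[:,2]<.145)]; print(len(T),T.mean(0),(T.min(0)+T.max(0))/2,np.ptp(T,axis=0))
E
```

```text
376 [ 0.59336574 -0.23489675  0.13575501] [ 0.59273319 -0.23511761  0.13443364] [0.02092639 0.02005694 0.00865186]
```

```bash
python3 -m crank '[[0.002,0.005,0.01,0],[0.002,0.005,0.035,0],[0.002,0.005,0.06,0],[0.002,0.005,0.085,0],[0.002,0.005,0.1,0],[0.002,0.005,0.111,0],[0.002,0.005,0.113,0]]' 0.7
python3 t.py '[0.593,-0.235,0.098]'; python3 - <<'E'
from h import *
snap('wrist','wrist5')
E
```

```text
clock: 6.57
position: [0.5921, -0.2332, 0.0963]
tcp_rot: [-3.085, -0.58, 0.002]
ft_force: [0.5, -0.5, -0.2]
finger_gap: 0.701
t 6.5667 pos [ 0.5921 -0.2332  0.0963] F [ 0.4772 -0.4701 -0.2446] gap 0.7007650185745553 q [-0.4124  0.4383  1.9068  0.002   0.7988  0.7856]
[[ 0.9318  0.3629 -0.0015]
 [ 0.3629 -0.9318  0.0022]
 [-0.0006 -0.0026 -1.    ]]
[0.593,-0.235,0.098] -> [ 0.0002  0.002  -0.0018]
```

View pics/wrist5.png

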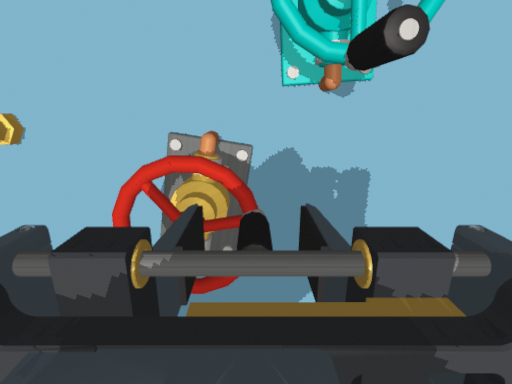

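The handle stands between the jaws at px (255,232). I'll centre on it and close.

```bash
python3 -m crank '[[0,0.002,0,0],[0,0.002,0,0],[0,0.002,0,0],[0,0.002,0,0],[0,0.002,0,0],[0,0.002,0,0],[0,0.002,0,0],[0,0.002,0,0]]' 0
python3 t.py
```

```text
clock: 7.28
position: [0.593, -0.2349, 0.0974]
tcp_rot: [-3.085, -0.579, 0.001]
ft_force: [-2.9, 4.6, 6.4]
finger_gap: 0.224
t 7.2833 pos [ 0.593  -0.2349  0.0974] F [-2.8778  4.5806  6.4367] gap 0.22428998169488273 q [-0.4145  0.4384  1.9036  0.0027  0.8019  0.7834]
[[ 0.932   0.3625 -0.0013]
 [ 0.3625 -0.932   0.0027]
 [-0.0003 -0.003  -1.    ]]
```

```bash
cat > arc.py <<'E'
import sys
from h import *
from scipy.spatial.transform import Rotation as R
np.set_printoptions(precision=4,suppress=True)
C=np.array([float(sys.argv[1]),float(sys.argv[2])]); step=float(sys.argv[3]); n=int(sys.argv[4]); a1=float(sys.argv[5]) if len(sys.argv)>5 else None
s=robot.observe(); M=R.from_rotvec(s['tcp_rot']).as_matrix(); p=s['position']; d=p[:2]-C
a=np.arctan2(d[1],d[0]); print('ang deg',np.degrees(a),'r',np.hypot(*d),'z',p[2],'F',s['ft_force'],'gap',s['finger_gap'])
for k in range(1,n+1):
    b=a+np.radians(step*k); q=np.array([C[0]+.05*np.cos(b),C[1]+.05*np.sin(b),.097])
    print(np.round(M.T@(q-p),3).tolist())
E
python3 arc.py .5667 -.192 -15 8
```

```text
ang deg -58.5058800263266 r 0.05032508019954718 z 0.0974490307618962 F [-2.8778  4.5806  6.4367] gap 0.22428998169488273
[-0.013, 0.0, 0.0]
[-0.026, -0.002, 0.0]
[-0.037, -0.008, 0.0]
[-0.047, -0.017, 0.001]
[-0.054, -0.028, 0.001]
[-0.058, -0.041, 0.001]
[-0.059, -0.054, 0.001]
[-0.056, -0.066, 0.001]
```

```bash
python3 -m crank '[[-0.013,0,0,0],[-0.026,-0.002,0,0],[-0.037,-0.008,0,0],[-0.047,-0.017,0.001,0]]' 0
python3 arc.py .5667 -.192 -10 8
```

```text
clock: 7.62
position: [0.5436, -0.236, 0.0973]
tcp_rot: [-3.085, -0.577, -0.003]
ft_force: [11.6, 14.6, 13.9]
finger_gap: 0.223
ang deg -117.65924251028515 r 0.0497193443727623 z 0.09729332671493125 F [11.5512 14.5735 13.8916] gap 0.22297649323877444
[-0.005, -0.007, 0.0]
[-0.009, -0.015, 0.0]
[-0.012, -0.023, 0.0]
[-0.013, -0.032, 0.0]
[-0.012, -0.04, 0.0]
[-0.01, -0.049, 0.0]
[-0.006, -0.057, 0.0]
[-0.001, -0.064, 0.0]
```

```bash
python3 -m crank '[[-0.004,-0.008,0,0],[-0.007,-0.017,-0.001,0],[-0.009,-0.025,-0.001,0],[-0.01,-0.033,-0.001,0]]' 0
python3 arc.py .5667 -.1915 -10 8
```

```text
clock: 7.95
position: [0.5207, -0.2087, 0.0977]
tcp_rot: [-3.085, -0.577, 0.0]
ft_force: [2.8, -1.9, -10.8]
finger_gap: 0.22
ang deg -159.4639097511903 r 0.04915607527302421 z 0.09766918784002712 F [  2.7991  -1.8898 -10.8371] gap 0.22028718842074177
[0.0, -0.009, 0.001]
[0.002, -0.017, 0.001]
[0.006, -0.025, 0.001]
[0.011, -0.032, 0.001]
[0.017, -0.038, 0.001]
[0.025, -0.043, 0.001]
[0.033, -0.047, 0.001]
[0.041, -0.049, 0.001]
```

```bash
python3 arc.py .568 -.192 -10 1;  python3 -m crank '[[0,-0.009,0.0005,0],[0.002,-0.017,0.0005,0],[0.005,-0.025,0.0005,0],[0.01,-0.032,0.0005,0]]' 0
python3 arc.py .568 -.192 -10 8
```

```text
ang deg -160.51873811280024 r 0.050206571627599055 z 0.09766918784002712 F [  2.7991  -1.8898 -10.8371] gap 0.22028718842074177
[0.001, -0.009, 0.001]
clock: 8.28
position: [0.5221, -0.1802, 0.0983]
tcp_rot: [3.079, 0.58, 0.012]
ft_force: [18.3, -57.5, -35.6]
finger_gap: 0.607
ang deg 165.53408806644077 r 0.04737953690649378 z 0.09827166113718558 F [ 18.3084 -57.5352 -35.6472] gap 0.6072261241733575
[0.004, -0.008, 0.001]
[0.01, -0.014, 0.001]
[0.018, -0.018, 0.001]
[0.026, -0.021, 0.001]
[0.035, -0.022, 0.001]
[0.043, -0.022, 0.001]
[0.052, -0.02, 0.001]
[0.06, -0.017, 0.001]
```

The wheel hit its stop: force jumped to 57 N and one jaw was forced open. I'll back off gently and look.

```bash
python3 -m crank '[[-0.001,0.004,0,0],[-0.002,0.008,0,0],[-0.003,0.012,0,0],[-0.003,0.012,0,0],[-0.003,0.012,0,0]]' 0
python3 arc.py .568 -.192 -10 1; python3 - <<'E'
from h import *
snap('wrist','wrist6')
E
```

```text
clock: 8.7
position: [0.5276, -0.1971, 0.0997]
tcp_rot: [3.068, 0.581, 0.024]
ft_force: [15.8, -45.9, -22.3]
finger_gap: 0.225
ang deg -172.81046509555256 r 0.04075898037308412 z 0.09974054229051019 F [ 15.8169 -45.8592 -22.3215] gap 0.2245774430955044
[-0.006, -0.011, 0.002]
```

View pics/wrist6.png

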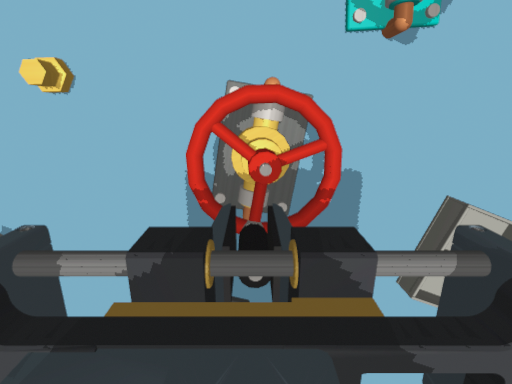

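```bash
python3 -m crank '[[0,0.0005,0,0],[0,0.001,0,0],[0,0.001,0,0]]' 0
python3 arc.py .568 -.192 -10 1; python3 t.py
```

```text
clock: 9.0
position: [0.5279, -0.1983, 0.0998]
tcp_rot: [3.068, 0.581, 0.024]
ft_force: [2.0, -9.1, -6.0]
finger_gap: 0.226
ang deg -171.07691515795713 r 0.04055415874565892 z 0.09977164115823532 F [ 1.9641 -9.1365 -5.9621] gap 0.2258074128415042
[-0.007, -0.01, 0.002]
t 9.0 pos [ 0.5279 -0.1983  0.0998] F [ 1.9641 -9.1365 -5.9621] gap 0.2258074128415042 q [-0.3973  0.3276  2.0668 -0.0105  0.7239  0.8071]
[[ 0.9307  0.3653  0.0189]
 [ 0.3656 -0.9306 -0.0155]
 [ 0.0119  0.0213 -0.9997]]
```

```bash
python3 -m crank '[[0,0,0,0],[0,0,0,0],[0,0,0,0],[0,0,0,0],[0,0,0,0],[0,0,0,0],[0,0,0,0]]' 0.6
python3 t.py; python3 - <<'E'
from m import *
f=snap('wrist','wrist7'); wheel('wrist',f)
P=pts(f,np.ones((384,512),bool)); 
n=(np.hypot(P[:,0]-.518,P[:,1]+.197)<.03)&(P[:,2]>.131)&(P[:,2]<.142); T=P[n]; print(len(T),T.mean(0),T.min(0),T.max(0))
for c in('side','top'): 
    f=snap(c,c+'7'); wheel(c,f)
E
```

```text
clock: 9.58
position: [0.5279, -0.1982, 0.0997]
tcp_rot: [3.068, 0.581, 0.024]
ft_force: [-0.1, 1.0, 0.3]
finger_gap: 0.601
t 9.5833 pos [ 0.5279 -0.1982  0.0997] F [-0.073   1.0444  0.335 ] gap 0.6005467113024727 q [-0.3971  0.3276  2.0669 -0.0105  0.7239  0.8072]
[[ 0.9307  0.3653  0.0187]
 [ 0.3656 -0.9306 -0.0154]
 [ 0.0118  0.0211 -0.9997]]
wrist wheel [ 0.5663 -0.1921] 8644 z 0.08395435558511777 handle [ 0.5499 -0.1908  0.2134] [ 0.5021 -0.2726  0.1002] [ 0.5912 -0.1189  0.2312] top [ 0.5515 -0.1916  0.2077] 61049 r 0.01485968673447586 ang 3.1094352196345425
364 [ 0.5142 -0.1981  0.1363] [ 0.5026 -0.2125  0.131 ] [ 0.5271 -0.1684  0.1418]
side wheel [ 0.5648 -0.1914] 124 z 0.08533908644789416 handle [ 0.5226 -0.1473  0.2885] [ 0.485  -0.2554  0.1003] [ 0.5821 -0.1209  0.4945] top [ 0.5244 -0.1528  0.3119] 965 r 0.055833629659862966 ang 2.378844864136475
top wheel [ 0.5641 -0.1944] 118 z 0.08341465515214933 handle [ 0.53   -0.1589  0.4034] [ 0.4858 -0.2665  0.1971] [ 0.5847 -0.1248  0.4961] top [ 0.5291 -0.1778  0.3947] 558 r 0.03871958431719569 ang 2.6999591025590446
```

View pics/wrist7.png

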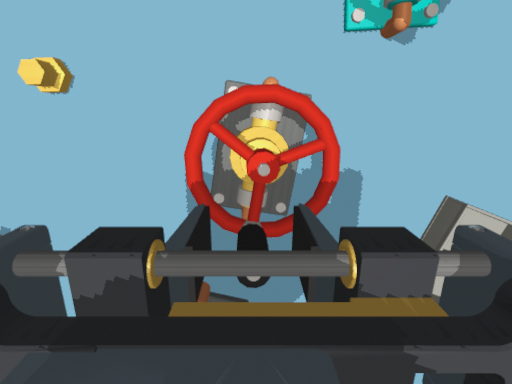

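View pics/side7.png

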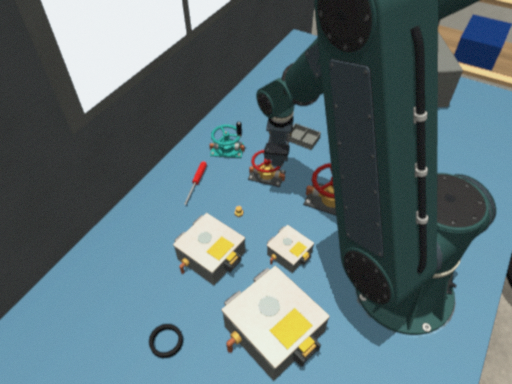

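```bash
python3 -m crank '[[-0.005,-0.002,0.002,0],[-0.0105,-0.003,0.0025,0],[-0.0105,-0.003,0.0025,0]]' 0.6
python3 -m crank '[[0,0,0,0],[0,0,0,0],[0,0,0,0],[0,0,0,0],[0,0,0,0],[0,0,0,0]]' 0
python3 arc.py .567 -.192 -3 3; python3 t.py
```

```text
clock: 9.98
position: [0.5157, -0.1992, 0.0966]
tcp_rot: [3.069, 0.581, 0.023]
ft_force: [0.1, 0.5, 1.1]
finger_gap: 0.6
clock: 10.48
position: [0.5179, -0.2017, 0.0973]
tcp_rot: [3.063, 0.582, 0.029]
ft_force: [7.8, -25.9, -17.7]
finger_gap: 0.225
ang deg -168.86650881809933 r 0.05003990095693627 z 0.09725402074861474 F [  7.8079 -25.9288 -17.7287] gap 0.22481226275434685
[0.001, -0.003, 0.0]
[0.001, -0.005, 0.0]
[0.002, -0.008, 0.0]
t 10.4833 pos [ 0.5179 -0.2017  0.0973] F [  7.8079 -25.9288 -17.7287] gap 0.22481226275434685 q [-0.4088  0.319   2.0862 -0.014   0.7078  0.7971]
[[ 0.9302  0.3663  0.0227]
 [ 0.3667 -0.9301 -0.0198]
 [ 0.0139  0.0267 -0.9995]]
```

```bash
python3 -m crank '[[0,0,0,0],[0,0,0,0],[0,0,0,0]]' 0
python3 t.py;python3 -m crank '[[0,-0.001,0,0],[0,-0.001,0,0],[0,-0.001,0,0]]' 0
python3 t.py
```

```text
clock: 10.73
position: [0.5181, -0.2021, 0.0972]
tcp_rot: [3.062, 0.582, 0.029]
ft_force: [1.7, -8.5, -5.9]
finger_gap: 0.222
t 10.7333 pos [ 0.5181 -0.2021  0.0972] F [ 1.6861 -8.4793 -5.8914] gap 0.22190479026367302 q [-0.4093  0.3193  2.0858 -0.0147  0.7073  0.7971]
[[ 0.9302  0.3663  0.023 ]
 [ 0.3668 -0.9301 -0.0204]
 [ 0.0139  0.0274 -0.9995]]
clock: 10.98
position: [0.5181, -0.2021, 0.0972]
tcp_rot: [3.061, 0.582, 0.03]
ft_force: [2.1, -12.7, -6.3]
finger_gap: 0.228
t 10.9833 pos [ 0.5181 -0.2021  0.0972] F [  2.0519 -12.6751  -6.2632] gap 0.22776373090905974 q [-0.4087  0.3188  2.0865 -0.0162  0.7058  0.7985]
[[ 0.9301  0.3666  0.0238]
 [ 0.3671 -0.9299 -0.0217]
 [ 0.0142  0.029  -0.9995]]
```

```bash
python3 arc.py .567 -.192 15 8
```

```text
ang deg -168.37962956373775 r 0.0499704958379459 z 0.09723736338545047 F [  2.0519 -12.6751  -6.2632] gap 0.22776373090905974
[-0.001, 0.013, 0.001]
[0.002, 0.026, 0.001]
[0.008, 0.037, 0.001]
[0.017, 0.047, 0.002]
[0.028, 0.054, 0.002]
[0.041, 0.058, 0.002]
[0.054, 0.058, 0.003]
[0.066, 0.056, 0.003]
```

```bash
python3 -m crank '[[-0.001,0.013,0.0005,0],[0.002,0.026,0.001,0],[0.008,0.037,0.001,0],[0.017,0.047,0.002,0],[0.028,0.054,0.002,0],[0.041,0.058,0.002,0],[0.054,0.058,0.003,0],[0.066,0.056,0.003,0]]' 0;python3 arc.py .567 -.192 15 8
```

```text
clock: 11.65
position: [0.6003, -0.2297, 0.097]
tcp_rot: [3.063, 0.581, 0.027]
ft_force: [-12.6, 10.3, 15.8]
finger_gap: 0.224
ang deg -48.61733701754021 r 0.05030081344463502 z 0.09700125108466665 F [-12.5731  10.2979  15.7911] gap 0.22441378545714008
[0.011, -0.006, -0.0]
[0.021, -0.015, -0.0]
[0.028, -0.026, -0.0]
[0.032, -0.039, -0.001]
[0.033, -0.052, -0.001]
[0.03, -0.064, -0.001]
[0.024, -0.076, -0.002]
[0.015, -0.086, -0.002]
```

```bash
python3 -m crank '[[0.01,-0.005,0,0],[0.02,-0.014,0,0],[0.027,-0.025,0,0],[0.031,-0.038,-0.001,0],[0.032,-0.051,-0.001,0],[0.029,-0.064,-0.001,0],[0.023,-0.076,-0.002,0],[0.014,-0.086,-0.002,0]]' 0;python3 arc.py .5665 -.192 15 8
```

```text
clock: 12.32
position: [0.5813, -0.1437, 0.0971]
tcp_rot: [3.063, 0.582, 0.028]
ft_force: [-0.0, -12.1, 4.0]
finger_gap: 0.221
ang deg 72.97151729644347 r 0.05050716465956903 z 0.09709401702421377 F [ -0.0429 -12.1402   4.0333] gap 0.22058544423342624
[-0.011, -0.006, -0.0]
[-0.024, -0.01, -0.0]
[-0.037, -0.01, -0.001]
[-0.05, -0.007, -0.001]
[-0.061, -0.001, -0.001]
[-0.071, 0.008, -0.001]
[-0.077, 0.02, -0.0]
[-0.081, 0.032, -0.0]
```

```bash
python3 -m crank '[[-0.011,-0.005,0,0],[-0.024,-0.009,0,0],[-0.037,-0.009,-0.001,0],[-0.05,-0.006,-0.001,0],[-0.061,0,-0.001,0],[-0.07,0.009,-0.001,0],[-0.077,0.02,0,0],[-0.08,0.032,0,0]]' 0;python3 arc.py .5665 -.192 15 8
```

```text
clock: 12.98
position: [0.5179, -0.2031, 0.0972]
tcp_rot: [3.063, 0.581, 0.03]
ft_force: [9.0, 6.2, -1.9]
finger_gap: 0.225
ang deg -167.1323612689763 r 0.04986876410137254 z 0.09720740507709487 F [ 8.9513  6.2032 -1.8557] gap 0.22493301029220594
[-0.0, 0.013, 0.001]
[0.003, 0.026, 0.001]
[0.009, 0.037, 0.001]
[0.018, 0.047, 0.002]
[0.029, 0.053, 0.002]
[0.042, 0.057, 0.002]
[0.055, 0.057, 0.003]
[0.068, 0.054, 0.003]
```

One full turn done (TCP back within 1 mm of its stop position). Now the second turn.

```bash
python3 -m crank '[[0,0.013,0.0005,0],[0.003,0.026,0.001,0],[0.009,0.037,0.001,0],[0.018,0.046,0.002,0],[0.029,0.053,0.002,0],[0.042,0.057,0.002,0],[0.055,0.057,0.003,0],[0.067,0.054,0.003,0]]' 0;python3 arc.py .5665 -.192 15 8
```

```text
clock: 13.65
position: [0.6003, -0.2292, 0.0972]
tcp_rot: [3.063, 0.58, 0.029]
ft_force: [-3.6, -0.6, 7.6]
finger_gap: 0.224
ang deg -47.735586181942956 r 0.05028002227186204 z 0.09718224704613407 F [-3.6426 -0.5936  7.6232] gap 0.22350290683421303
[0.011, -0.006, 0.0]
[0.021, -0.015, 0.0]
[0.028, -0.027, -0.0]
[0.031, -0.039, -0.0]
[0.032, -0.052, -0.001]
[0.029, -0.065, -0.001]
[0.023, -0.076, -0.002]
[0.014, -0.086, -0.002]
```

```bash
python3 -m crank '[[0.011,-0.006,0,0],[0.02,-0.015,0,0],[0.027,-0.026,0,0],[0.031,-0.039,0,0],[0.032,-0.052,-0.001,0],[0.029,-0.064,-0.001,0],[0.023,-0.076,-0.002,0],[0.014,-0.086,-0.002,0]]' 0;python3 arc.py .5665 -.192 15 8; python3 t.py '[0.518,-0.2021,0.097]'
```

```text
clock: 14.32
position: [0.5808, -0.1435, 0.0971]
tcp_rot: [3.062, 0.581, 0.029]
ft_force: [-2.1, -20.3, 5.5]
finger_gap: 0.224
ang deg 73.52592706844541 r 0.05059297900394677 z 0.09710763614657106 F [ -2.0598 -20.286    5.5101] gap 0.22388869171114592
[-0.012, -0.006, -0.0]
[-0.024, -0.01, -0.0]
[-0.037, -0.01, -0.001]
[-0.05, -0.006, -0.001]
[-0.061, -0.0, -0.001]
[-0.071, 0.009, -0.001]
[-0.077, 0.02, -0.0]
[-0.081, 0.033, -0.0]
t 14.3167 pos [ 0.5808 -0.1435  0.0971] F [ -2.0598 -20.286    5.5101] gap 0.22388869171114592 q [-0.275   0.3765  2.0008 -0.0204  0.7367  0.9357]
[[ 0.9303  0.366   0.0229]
 [ 0.3664 -0.9302 -0.0207]
 [ 0.0138  0.0277 -0.9995]]
[0.518,-0.2021,0.097] -> [-0.0799  0.0315 -0.0001]
```

```bash
python3 -m crank '[[-0.012,-0.005,0,0],[-0.024,-0.009,0,0],[-0.037,-0.009,-0.001,0],[-0.05,-0.006,-0.001,0],[-0.061,0,-0.001,0],[-0.07,0.009,-0.001,0],[-0.077,0.02,0,0],[-0.08,0.0315,0,0]]' 0;python3 -m crank '[[0,0,0,0],[0,0,0,0],[0,0,0,0]]' 0;python3 arc.py .5665 -.192 15 1; python3 t.py '[0.5181,-0.2021,0.0972]'
```

```text
clock: 14.98
position: [0.5176, -0.202, 0.0972]
tcp_rot: [3.062, 0.58, 0.032]
ft_force: [9.3, 6.0, -1.6]
finger_gap: 0.227
clock: 15.23
position: [0.5176, -0.2018, 0.0973]
tcp_rot: [3.062, 0.579, 0.035]
ft_force: [8.5, -0.7, -3.8]
finger_gap: 0.226
ang deg -168.61948241661156 r 0.04983739240282993 z 0.09730895987330837 F [ 8.5358 -0.7378 -3.8092] gap 0.2264994643651278
[-0.001, 0.013, 0.001]
t 15.2333 pos [ 0.5176 -0.2018  0.0973] F [ 8.5358 -0.7378 -3.8092] gap 0.2264994643651278 q [-0.4098  0.3173  2.0886 -0.0127  0.7031  0.7971]
[[ 0.9308  0.3645  0.0267]
 [ 0.365  -0.9308 -0.0205]
 [ 0.0174  0.0289 -0.9994]]
[0.5181,-0.2021,0.0972] -> [0.0003 0.0004 0.0001]
```

```bash
python3 - <<'E'
from m import *
f=snap('side','side9'); lid('side',f); f=snap('top','top9'); lid('top',f); snap('wrist','wrist9')
a=cv2.imread('pics/side9.png')[100:360,120:380]; b=cv2.imread('pics/wrist9.png')
cv2.imwrite('pics/fin.png',np.hstack([cv2.resize(a,(384,384)),cv2.resize(b,(416,384))]))
E
python3 t.py
```

```text
side pad 308 [0.5012 0.195  0.082 ] [0.4544 0.1606 0.0709] [0.5315 0.2258 0.0897]
side lid n [ 0.0085 -0.0009  1.    ] angle 0.008524156760440422 heading(+x of chamber) -0.10418792726802648 ctr [0.557  0.1915 0.0808] 1764
top pad 377 [0.5001 0.1939 0.0817] [0.4553 0.1592 0.074 ] [0.5294 0.2269 0.0872]
top lid n [ 0.0097 -0.0044  0.9999] angle 0.010612815328935165 heading(+x of chamber) -0.4256524317839172 ctr [0.5559 0.1866 0.0804] 2163
t 15.3833 pos [ 0.5176 -0.2016  0.0973] F [ 8.693  -0.8464 -3.9417] gap 0.22613552760157304 q [-0.4094  0.3172  2.0887 -0.0127  0.7032  0.7971]
[[ 0.9307  0.3648  0.0265]
 [ 0.3654 -0.9306 -0.0205]
 [ 0.0172  0.0287 -0.9994]]
```

View pics/fin.png

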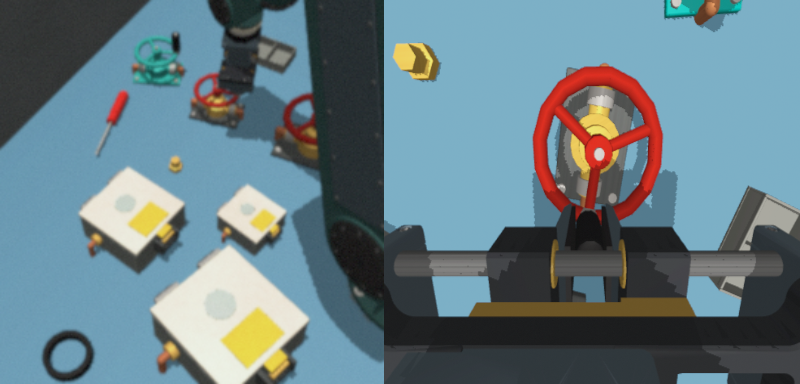

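The views show the lid shut, the handle in the jaws, and the bystanders in place. I'll make one half-millimetre trim and hand in.

```bash
python3 -m crank '[[0,0.0005,0,0],[0,0.0005,0,0],[0,0.0005,0,0]]' 0; python3 t.py '[0.5181,-0.2021,0.0972]'; python3 -c "
from rig import robot
print(robot.finish_job())"
```

```text
clock: 15.63
position: [0.5177, -0.2016, 0.0973]
tcp_rot: [3.062, 0.579, 0.037]
ft_force: [7.8, -0.3, -4.1]
finger_gap: 0.222
t 15.6333 pos [ 0.5177 -0.2016  0.0973] F [ 7.7807 -0.3307 -4.1428] gap 0.2224796045304864 q [-0.4096  0.3168  2.0894 -0.0119  0.7017  0.7966]
[[ 0.9308  0.3644  0.0279]
 [ 0.365  -0.9308 -0.0205]
 [ 0.0185  0.0293 -0.9994]]
[0.5181,-0.2021,0.0972] -> [0.0002 0.0006 0.0001]
the job is handed in; nothing more can be done
None
```

I shut the lid, turned the valve to its stop, backed it off two full turns, and handed the job in at about 15.6 s. The gripper is still holding the handle.

- **Lid:** I pressed the middle-sized chamber's lid past its catch and lifted clear. Plane fits to the depth images gave about 0.01 rad from both cameras at the end, with nothing touching it.
- **Stop:** I turned the smaller red wheel clockwise about 110° to the stop. I arrived too fast: the force rose to about 70 N in all and one jaw was forced open. I eased off, let go, re-centred and gripped again, then re-confirmed the stop at about 12 N before backing off.
- **Two turns:** I cranked the wheel 720° counter-clockwise. The tool came back to within 0.6 mm of where it was at the stop, which is about 0.01 rad of wheel angle. The last half-millimetre trim did not move it measurably.
- **Final hold:** The opening of 0.22 (about 20 mm) matches the 21 mm handle, and the remaining force is about 9 N. The tool is tilted about 2° from pointing straight down.
- **Bystanders:** In the final pictures, the other things on the bench look unmoved. I checked this by eye only.

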